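Clamp a capped vial in the spring press for its leak test

TASK

Clamp the capped vial for its leak test: push the little carriage it stands on all the way in under the press, then push the spring plunger all the way down by its upright grey grip and, while holding it down, slide the grip sideways until the plunger's tongue sits fully under the steel hook, so that the plunger stays down on the vial when you let go. Feel for the stops and do not force the press, keep the vial upright in its nest, and leave the other things on the bench where they are.

Things in the scene. Friction and masses are not known exactly. Their poses are not given: they have to be found in the camera images.
- press: Vial press fixed to the worktop: grey base 180 x 94 mm, steel column at the back (press x 46 to 68 mm, 149 mm high), white head with a round housing 39 mm wide on the plunger axis, 86 to 126 mm above the worktop. Origin on the worktop below the plunger axis; +x to the column, +y to the hook, z up.
- plunger (a point): Centre of the housing's top face. The plunger's cap (32 x 36 mm, 12 mm high) stands above it: its underside is U above this point when up, U anywhere from 22 to 34 mm, set by a threaded barrel and not measured. The spring lifts with 5 N plus 0.2 N per mm pushed down; near the bottom a spring foot meets the vial and adds up to 4 N. At 4 mm above this point the cap meets the rubber buffer.
- grip (a point): Where the middle of the grip's top is if U is 28 mm, plunger up, keeper at 0; really up to 6 mm higher or lower. The grip is an upright grey block 10 mm (press x) by 24 mm (press y), from 12 to 51 mm above the cap's underside. Pinch it across x or y; fingertips 18 mm or more above the cap's underside clear cap and hook. It is one piece with the keeper; pushing it down pushes the plunger.
- hook (a point): Middle of the lower front edge of the steel hook's overhang, which faces the plunger: overhang from press y = 27 to 49 mm, 26 mm wide in x, 12.5 to 18.5 mm above the housing's top face. The tongue passes under it only while the buffer is squeezed 0.5 mm or more, else it strikes the edge. When let go there, the plunger rises against the hook and stays down.
- vial: Clear glass vial with a cap, 23 mm diameter, 51 mm high, standing in the carriage's nest (ring of 34 mm diameter, 12 mm high, 1 mm play). Origin at the centre of its underside, z along it. It must end upright under the plunger.
- carriage (a joint): Aluminium carriage strip 34 mm wide, slides along press +x: 0 = all the way out (nest 45 mm in front of the plunger axis), 0.045 m = home at its stop, nest under the plunger. Drags with 1.5 N. Its knob is a grey upright block 11 mm (x) by 13 mm (y), 20 to 48 mm above the worktop, centred at press y = 0, press x = -0.140 m + this value.
- keeper (a joint): Keeper: steel tongue 13.5 mm wide, 5 mm thick, 4 to 9 mm above the cap's underside, with the grey grip on it; metres slid in the cap to press +y: 0 = free, nose 24 mm from the axis; 0.016 = home, nose 13 mm under the hook. Drags with 1.2 N, more under load.
- foot (a joint): How far the plunger's spring foot, 20 mm wide, is pushed up by what is under it (m): 0 = touching nothing, about 5 mm when the plunger is held down on the vial.
- buffer (a joint): Squeeze (m) of the black rubber buffer ring, 27 mm wide and 4 mm high, on the housing's top face round the plunger: 0 = cap not down on it; 6 N per mm. 0.5 to 1.5 mm is a plunger fully down (15 to 21 N of push in all); over 1.8 mm (23 to 27 N of push) is forced.
- beaker: Bystander: empty glass beaker 54 mm wide, 67 mm high; origin at the centre of its underside.
- spare_vial: Bystander: a second, shorter vial with a white cap, 23 mm diameter, 46 mm high, standing on the worktop beside the press; origin at the centre of its underside.
- label_tape: Bystander: roll of pale tape lying flat, 72 mm wide, 19 mm high; origin at the centre of its underside.
- screwdriver: Bystander: screwdriver lying on the worktop, 187 mm long, 27 mm thick; origin under its middle.

How it is judged:
On the way, in this order (a step that is already met when the one before it is completed fails the run):
1. the carriage is home with the vial upright in its nest, the keeper still free (value of joint carriage above 0.043 m and value of joint keeper below 0.006 m and value of joint foot below 0.001 m and angle between vial's own z axis and vertical below 0.1 rad and horizontal distance between vial and press below 0.005 m), for 0.1 s.
2. the plunger is pressed down on the vial while the keeper is still free (value of joint foot above 0.003 m and value of joint keeper below 0.006 m), for 0.05 s.
At the end, for the whole second after the job is handed in: The carriage is home (within 2 mm), the vial stands upright in its nest (within 0.1 rad) under the plunger (within 5 mm), the keeper is slid home under the hook (within 2.5 mm) and, with the robot clear, still holds the plunger's spring foot down on the vial (foot pushed in more than 3 mm) (value of joint carriage above 0.043 m and value of joint keeper above 0.0135 m and value of joint foot above 0.003 m and angle between vial's own z axis and vertical below 0.1 rad and horizontal distance between vial and press below 0.005 m and linear speed of vial below 0.02 m/s); the robot touches nothing.
It fails at once if the press is forced: its rubber buffer squeezed by more than 1.8 mm (value of joint buffer above 0.0018 m).
It fails at once if the vial tips (angle between vial's own z axis and vertical above 0.35 rad).
It fails at once if a bystander is moved by more than 20 mm (distance of any of beaker, spare_vial, label_tape, screwdriver from where it was at the start of the episode above 0.02 m).
It also fails if it takes over 56 s, if anything falls off the work surface, if the arm or the gripper's body presses on something with over 40 N, if the wrist force passes 120 N, or if a joint passes its speed limit or range.

ROBOT

A 6-joint arm with a two-finger parallel gripper is mounted at the origin on a cart in front of the work surface, level with it; the furniture and walls round the work are solid. World frame = base frame: x ahead of the robot, y to its left, z up, the work surface at z = 0. Lengths are in m, angles in rad, forces in N, time in s.
With the tool pointing down it reaches from about 0.35 to 0.775 m from the base axis. Payload 7.3 kg.
Tool frame: the origin (TCP) lies at the very end of the fingers, on their centre line; the grasp point (between the pads) lies 19 mm behind it (pinch_z is the distance from the TCP to the grasp point, in m); z points along the fingers, y is the line along which they close (so a half turn about z gives the same grasp; the last joint's range is limited). The gripper opens to 92 mm and grips with 3 to 60 N. Pads are 19 mm wide; open, the fingers measure 130 mm over their backs; the gripper's body (75 mm by 190 mm) begins 47 mm behind the grasp point.
Start: joints at [-1.284, 0.342, 1.524, -0, 1.275, -0.146], TCP at [0.22, -0.477, 0.201] pointing down, gripper open.
Joint ranges: [-2.53, 2.53], [-0.77, 2.02], [0.04, 2.7], [-1, 4.14], [0.28, 2.66], [-3.11, 3.11]. Speed limits (rad/s): [2.57, 2.57, 3.14, 3.14, 3.14, 3.14].

INTERFACE

Orientations are given as [roll, pitch, yaw] about the fixed x, y, z axes, in that order (R = Rz(yaw) Ry(pitch) Rx(roll)).
In Python, from cell import * gives the robot as it stands.
- The arm moves only by the tool arm_command, never from a script. Its arguments are lists of equal length, an entry for each row: "fingers": the gripper command: -1 is fully open, 1 is shut, values between are in proportion; "travel": the shift along the tool's x, y, z in m, a list of three; "dr": the turn, a rotation vector about the tool's x, y, z in degrees, a list of three. In form: {"fingers": [fingers, ...], "travel": [[x, y, z], ...], "dr": [[wx, wy, wz], ...]}. A call has 1 to 8 rows; each row is the pose to reach, as a shift and turn from the pose commanded when the call began, along the tool's axes at that moment; what a row does not reach only later rows make up. A row lasts 1/12 s, in which the tool goes at most 41.7 mm and 7.16 degrees, less where a joint would pass 70% of its speed; a pose out of reach is approached as far as the arm can. A call with a gripper value outside its range is refused whole. The fingers move at their own pace and stop on an object; "squeeze" is the grip in N (left out, the last holds). Time passes only in rows, so rows that repeat a pose let the fingers close. It gives the time, the measured TCP pose, the force, the opening and the grip force at its end, in the units of the state.
- observe(): the state, without advancing time (a new reading comes with each control period).
- read_camera(name): name is "side" or "top"; returns a dict with "color" (480x640x3 uint8, blue, green, red), "z_map" (480x640 float32, m along the optical axis (not along the pixel's ray), 0 where there is no reading), "fx", "fy", "cx", "cy" (pixels), "R" (3x3) and "t" (3): a world point X has camera coordinates R X + t. Camera axes: x right, y down, z forward; pixel columns grow to the right and rows downward; lengths in m; the calibration is good to about 2 mm. A picture is of the moment at which its call begins.
- hand_in(): hands the job in; it is judged then, once.
The state is a dict: "time": time; "qpos": joint angles; "qvel": joint speeds; "joint_efforts": joint torques, N m; "tool_pos": TCP position; "tool_rot": TCP orientation; "contact_force": force on the tool from outside, world axes, zero at the start; "torque": the same for the moment, N m; "opening": finger opening in m; "grip_force": force on a finger pad.
Only numpy, scipy, OpenCV 4.12 (cv2) and the standard library are available. Lean on these libraries where they do the work, as an engineer would, in place of code of your own. Each camera call takes 0.05 s, during which the arm holds its last target. There are 200 camera calls.

## Working session

There is one attempt and no reset: what is moved stays moved. The work goes in short steps, Python scripts to look and compute and a tool call to move; the robot and the scene stay as the last step left them, time stands still between calls to the robot, and variables do not carry over. Pictures are saved under pics/ and viewed, at most 10 in all, crops included, and the job is handed in when it is done.

Besides the shell and the picture viewer there is one more tool, called after "Emit:" as a command line: name --argument value ..., lists and objects as JSON in quotes. arm_command: Moves the arm, as the interface text tells. Its arguments: {"type":"object","properties":{"fingers":{"type":"array","items":{"type":"number"}},"travel":{"type":"array","items":{"type":"array","items":{"type":"number"}}},"dr":{"type":"array","items":{"type":"array","items":{"type":"number"}}},"squeeze":{"type":"number"}},"required":["fingers","travel","dr"]}

```bash
mkdir -p pics
cat > h.py <<'E'
from cell import *
import numpy as np, cv2
def snap(n,f):
    c=read_camera(n); cv2.imwrite(f'pics/{f}.png',c['color']); np.savez(f'pics/{f}.npz',**c); return c
def P(c,u,v,r=1):
    z=c['z_map'][v-r:v+r+1,u-r:u+r+1]; z=np.median(z[z>0])
    X=np.array([(u-c['cx'])/c['fx']*z,(v-c['cy'])/c['fy']*z,z]); return c['R'].T@(X-c['t'])
def proj(c,X):
    p=c['R']@np.array(X)+c['t']; return p[0]/p[2]*c['fx']+c['cx'],p[1]/p[2]*c['fy']+c['cy']
E
python3 - <<'E'
from h import *
o=observe(); print({k:np.round(v,3) for k,v in o.items()})
for n in('top','side'):
    c=snap(n,n+'0'); print(n,c['fx'],np.round(c['R'],3).tolist(),np.round(c['t'],3), np.round(-c['R'].T@c['t'],3))
E
```

```text
{'time': np.float64(0.0), 'qpos': array([-1.284,  0.343,  1.525, -0.   ,  1.275, -0.146]), 'qvel': array([-0.001, -0.002,  0.002, -0.001,  0.001, -0.002]), 'joint_efforts': array([ 1.0000e-03, -4.3124e+01, -2.4422e+01,  7.2000e-02,  5.6000e-02,
       -0.0000e+00]), 'tool_pos': array([ 0.22 , -0.476,  0.2  ]), 'tool_rot': array([-3.14 , -0.   ,  0.433]), 'contact_force': array([0.718, 0.018, 0.306]), 'torque': array([-0.037, -0.004, -0.005]), 'grip_force': np.float64(0.0), 'opening': np.float64(0.092)}
top 542.6820358949124 [[-0.001, -1.0, -0.017], [-0.986, 0.004, -0.168], [0.168, 0.017, -0.986]] [0.06  0.579 0.95 ] [0.411 0.042 1.035]
side 564.4366206924378 [[-0.854, -0.52, -0.015], [-0.231, 0.404, -0.885], [0.466, -0.752, -0.466]] [0.524 0.246 0.806] [0.129 0.779 0.601]
```

View pics/top0.png

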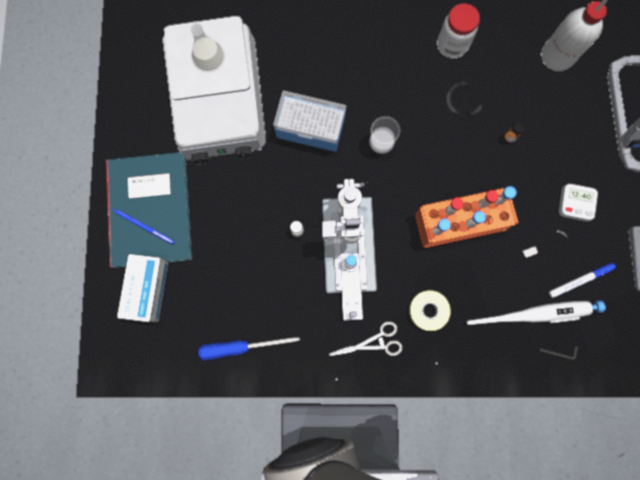

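View pics/side0.png

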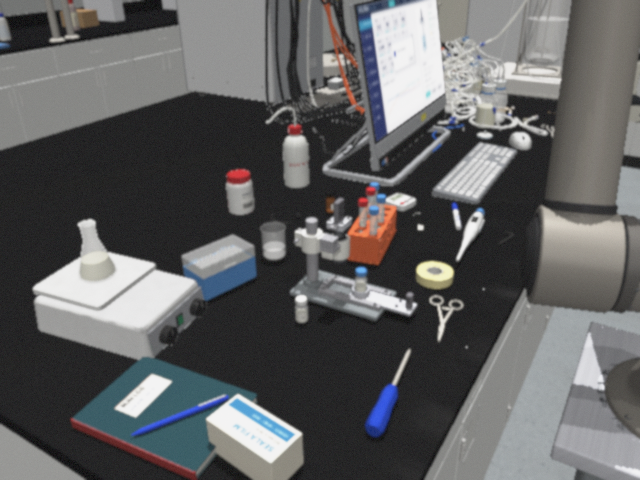

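The top view shows the press at about (350,245), with its column at (349,190), the vial's blue cap at (351,261), the knob near (351,310), and the spare vial at (297,228). In the side view the press is at about (345,270). I'll enlarge both.

Run:
```python
import cv2
a=cv2.imread('pics/top0.png')[170:330,300:400]; a=cv2.resize(a,None,fx=3.75,fy=3.75,interpolation=cv2.INTER_CUBIC)
b=cv2.imread('pics/side0.png')[185:335,280:425]; b=cv2.resize(b,(400,414),interpolation=cv2.INTER_CUBIC)
b=cv2.copyMakeBorder(b,0,600-414,0,0,cv2.BORDER_CONSTANT)
cv2.imwrite('pics/crop.png',cv2.hconcat([a,b]))
```

```text
(no output)
```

View pics/crop.png

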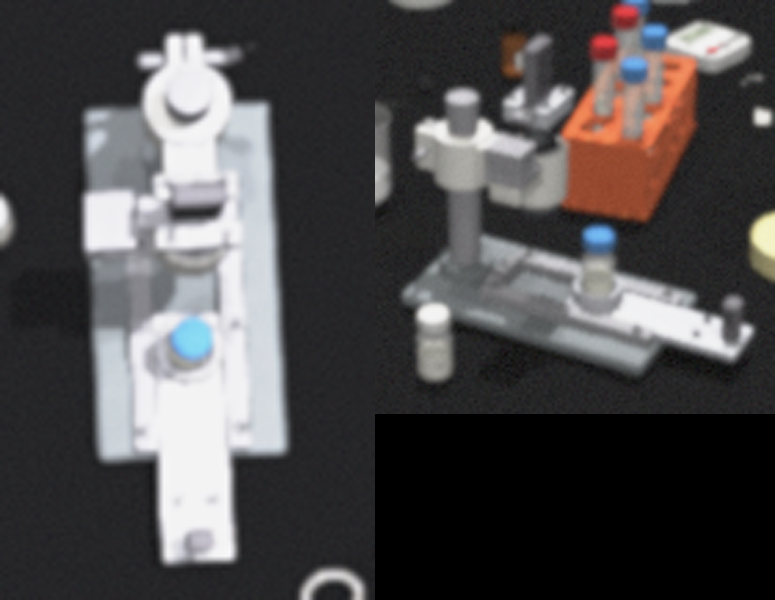

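```bash
cat >> h.py <<'E'
def ray(c,u,v,z):
    d=c['R'].T@np.array([(u-c['cx'])/c['fx'],(v-c['cy'])/c['fy'],1]); o=-c['R'].T@c['t']
    return o+d*(z-o[2])/d[2]
def load(f): return dict(np.load(f'pics/{f}.npz'))
E
python3 - <<'E'
from h import *
c=load('top0')
for n,u,v,z in [('FL',98,460,.012),('FR',286,453,.012),('BL',85,108,.012),('BR',270,102,.012),('knob',199,538,.048),('col',187,94,.149),('vcap',191,338,.065),('grip',196,195,.205),('hooktop',110,220,.145),('hookedge',160,212,.145),('spare',-10,218,.046)]:
    U,V=300+u/3.75,170+v/3.75
    print(n,round(U,1),round(V,1),np.round(ray(c,U,V,z),4),np.round(P(c,int(round(U)),int(round(V))),4))
s=load('side0')
for n,u,v,z in [('knob',735-375,300,.048),('col',462-375,95,.149),('vcap',598-375,235,.065),('grip',538-375,42,.2),('griplow',538-375,70,.2)]:
    U,V=280+u*145/400,185+v*150/414
    print(n,round(U,1),round(V,1),np.round(ray(s,U,V,z),4),np.round(P(s,int(round(U)),int(round(V))),4))
E
```

```text
FL 326.1 292.7 [0.4745 0.0417 0.012 ] [4.746e-01 4.200e-02 1.000e-04]
FR 376.3 290.8 [ 0.4778 -0.0523  0.012 ] [ 0.4782 -0.0529 -0.0005]
BL 322.7 198.8 [0.6553 0.0478 0.012 ] [ 6.579e-01  4.720e-02 -4.000e-04]
BR 372.0 197.2 [ 0.658  -0.0475  0.012 ] [ 0.6611 -0.0485  0.0011]
knob 353.1 313.5 [ 0.4349 -0.0066  0.048 ] [ 0.4357 -0.0064  0.0492]
col 349.9 195.1 [0.6288 0.0014 0.149 ] [0.6288 0.0012 0.1496]
vcap 350.9 260.1 [ 0.5293 -0.003   0.065 ] [ 0.5286 -0.0028  0.0732]
grip 352.3 222.0 [0.572  0.0007 0.205 ] [0.5726 0.001  0.202 ]
hooktop 329.3 228.7 [0.5725 0.036  0.145 ] [0.5719 0.0366 0.1449]
hookedge 342.7 226.5 [0.576  0.0138 0.145 ] [0.5727 0.0137 0.1584]
spare 297.3 228.1 [0.5917 0.0947 0.046 ] [0.5917 0.0953 0.0471]
knob 410.5 293.7 [ 0.4306 -0.0076  0.048 ] [ 0.4322 -0.0093  0.0459]
col 311.5 219.4 [0.6275 0.0011 0.149 ] [ 0.6301 -0.0046  0.1468]
vcap 360.8 270.1 [ 0.5302 -0.0096  0.065 ] [ 0.5272 -0.0044  0.069 ]
grip 339.1 200.2 [0.5699 0.0012 0.2   ] [ 0.5724 -0.0029  0.1983]
griplow 339.1 210.4 [0.5495 0.0371 0.2   ] [0.567  0.0065 0.1841]
```

Emit:
arm_command --fingers '[1,1,1,1,1,1,1,1]' --travel '[[0.025,-0.025,0],[0.06,-0.06,0],[0.09,-0.088,0],[0.12,-0.117,0],[0.15,-0.146,0],[0.18,-0.175,0],[0.21,-0.205,0],[0.24,-0.234,0]]' --dr '[[0,0,3],[0,0,6],[0,0,9],[0,0,12],[0,0,15],[0,0,18],[0,0,21],[0,0,22.9]]' --squeeze 20

```text
time: 0.77
tool_pos: [0.337, -0.1692, 0.2006]
tool_rot: [-3.142, -0.0, 0.03]
contact_force: [1.3, 0.4, 0.2]
opening: 0.0437
grip_force: 0.0
```

Emit:
arm_command --fingers '[1,1,1,1,1,1,1,1]' --travel '[[0.015,-0.035,0],[0.03,-0.07,0.01],[0.045,-0.105,0.03],[0.055,-0.135,0.06],[0.0655,-0.1544,0.09],[0.0655,-0.1544,0.12],[0.0655,-0.1544,0.15],[0.0655,-0.1544,0.168]]' --dr '[[0,0,0],[0,0,0],[0,0,0],[0,0,0],[0,0,0],[0,0,0],[0,0,0],[0,0,0]]'

```text
time: 1.43
tool_pos: [0.3957, -0.0136, 0.0301]
tool_rot: [-3.141, 0.004, 0.035]
contact_force: [-0.6, -0.9, 0.6]
opening: 0.0008
grip_force: 0.0
```

Run:
```python
from h import *
c=snap('top','t1');s=snap('side','s1'); o=observe(); print(o['tool_pos'],o['contact_force'])
a=cv2.resize(c['color'][200:360,290:410],(450,600),interpolation=cv2.INTER_CUBIC)
b=cv2.resize(s['color'][185:345,330:470],(350,400),interpolation=cv2.INTER_CUBIC)
b=cv2.copyMakeBorder(b,0,200,0,0,cv2.BORDER_CONSTANT)
cv2.imwrite('pics/c1.png',cv2.hconcat([a,b]))
```

```text
[ 0.39493418 -0.01394222  0.03032498] [-0.61731892  0.27115204 -0.29848805]
```

View pics/c1.png

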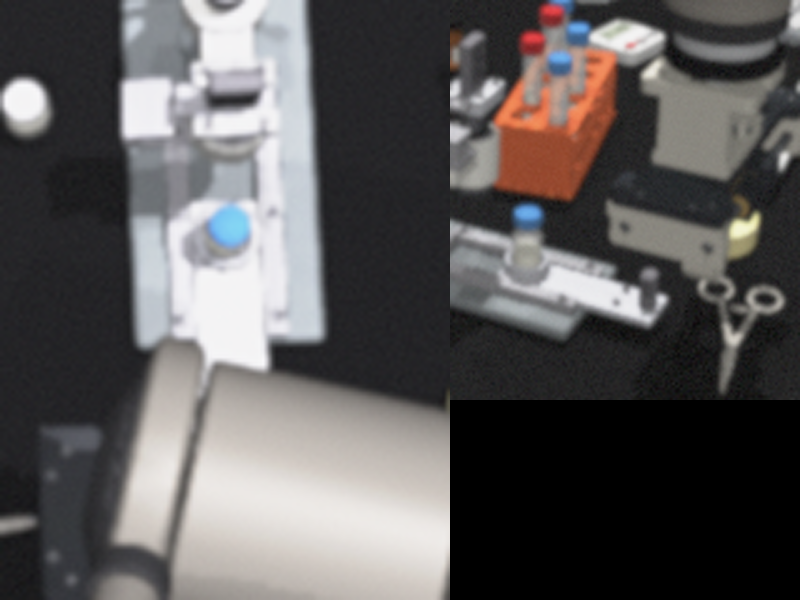

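Run:
```python
from h import *
c=load('s1')
for X in [(.395,-.014,.03),(.395,-.014,.076),(.434,-.0066,.048)]:
    u,v=proj(c,X); print(u,v,'crop',450+(u-330)*2.5,(v-185)*2.5)
```

```text
430.2932494983285 306.2303122939271 crop 700.7331237458213 303.0757807348178
432.3567843156667 283.97986137441796 crop 705.8919607891667 247.4496534360449
408.5051489336114 293.42540311092205 crop 646.2628723340285 271.0635077773051
```

Emit:
arm_command --fingers '[1,1,1,1,1,1,1,1]' --travel '[[0.002,-0.006,0],[0.006,-0.007,0],[0.01,-0.007,0],[0.014,-0.007,0],[0.018,-0.007,0],[0.021,-0.007,0],[0.024,-0.007,0],[0.027,-0.007,0]]' --dr '[[0,0,0],[0,0,0],[0,0,0],[0,0,0],[0,0,0],[0,0,0],[0,0,0],[0,0,0]]'

```text
time: 2.2
tool_pos: [0.4245, -0.0069, 0.0328]
tool_rot: [3.141, -0.0, 0.033]
contact_force: [0.1, -0.6, 0.2]
opening: 0.0004
grip_force: 0.0
```

Emit:
arm_command --fingers '[1,1,1,1,1,1,1,1]' --travel '[[0.003,0,0],[0.006,0,0],[0.01,0,0],[0.014,0,0],[0.018,0,0],[0.022,0,0],[0.026,0,0],[0.03,0,0]]' --dr '[[0,0,0],[0,0,0],[0,0,0],[0,0,0],[0,0,0],[0,0,0],[0,0,0],[0,0,0]]'

```text
time: 2.87
tool_pos: [0.4545, -0.0058, 0.0327]
tool_rot: [3.141, 0.0, 0.033]
contact_force: [1.0, 0.2, -0.1]
opening: 0.0005
grip_force: 0.0
```

Emit:
arm_command --fingers '[1,1,1,1,1,1]' --travel '[[0.001,0,0],[0.002,0,0],[0.003,0,0],[0.004,0,0],[0.005,0,0],[0.006,0,0]]' --dr '[[0,0,0],[0,0,0],[0,0,0],[0,0,0],[0,0,0],[0,0,0]]'

```text
time: 3.37
tool_pos: [0.4601, -0.0056, 0.0327]
tool_rot: [3.142, -0.0, 0.033]
contact_force: [0.5, 0.2, -0.2]
opening: 0.0003
grip_force: 0.0
```

Run:
```python
from h import *
c=snap('top','t2');s=snap('side','s2'); 
for i in range(3): print(observe()['contact_force'])
a=cv2.resize(c['color'][200:360,290:410],(450,600),interpolation=cv2.INTER_CUBIC)
b=cv2.resize(s['color'][185:345,330:470],(350,400),interpolation=cv2.INTER_CUBIC)
b=cv2.copyMakeBorder(b,0,200,0,0,cv2.BORDER_CONSTANT)
cv2.imwrite('pics/c2.png',cv2.hconcat([a,b]))
```

```text
[ 0.28412255 -0.25339412  0.2016832 ]
[ 0.28412255 -0.25339412  0.2016832 ]
[ 0.28412255 -0.25339412  0.2016832 ]
```

View pics/c2.png

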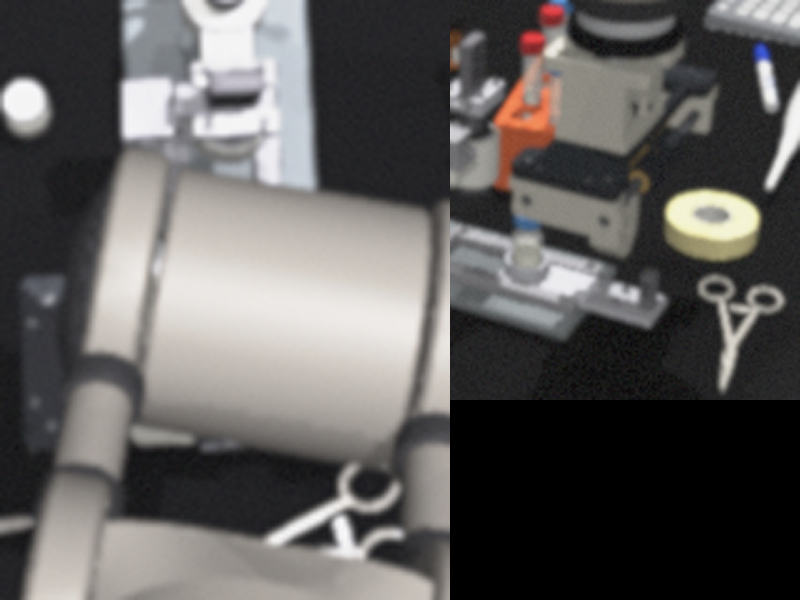

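The knob is still at (650,285) in the side crop, so the carriage has not moved. The finger isn't showing where the TCP should be (about (603,285)). I'll check the depth around it.

Run:
```python
from h import *
o=observe(); print(o['tool_pos'],o['tool_rot'],o['qpos'],o['opening'])
c=load('s2'); print('tcp px',proj(c,o['tool_pos']), 'body',proj(c,o['tool_pos']+[0,0,.066]))
for v in range(270,305,3):
    print(v,[tuple((P(c,u,v,0)*1000).astype(int)) for u in range(378,420,6)])
b=cv2.resize(c['color'][235:315,345:430],(680,640)[:2],interpolation=cv2.INTER_CUBIC)
cv2.imwrite('pics/c3.png',cv2.resize(np.clip(b.astype(float)*1.6,0,255).astype('uint8'),(620,580)))
```

```text
[ 0.4602436  -0.00563625  0.03274438] [ 3.14147746e+00 -2.23975585e-04  3.30634241e-02] [-1.78954399e-01  4.48435532e-01  1.91170316e+00 -9.29956999e-05
  7.81210764e-01  1.35884454e+00] 0.0002586951122564384
tcp px (np.float64(394.17855943689966), np.float64(296.74359682362615)) body (np.float64(395.96435520143126), np.float64(264.9624571000076))
270 [(np.int64(453), np.int64(80), np.int64(135)), (np.int64(442), np.int64(81), np.int64(139)), (np.int64(433), np.int64(79), np.int64(141)), (np.int64(420), np.int64(86), np.int64(148)), (np.int64(450), np.int64(-10), np.int64(88)), (np.int64(497), np.int64(-158), np.int64(-2)), (np.int64(486), np.int64(-164), np.int64(-2))]
273 [(np.int64(454), np.int64(78), np.int64(128)), (np.int64(443), np.int64(80), np.int64(133)), (np.int64(431), np.int64(83), np.int64(138)), (np.int64(423), np.int64(79), np.int64(139)), (np.int64(449), np.int64(-9), np.int64(83)), (np.int64(491), np.int64(-143), np.int64(0)), (np.int64(482), np.int64(-152), np.int64(-2))]
276 [(np.int64(452), np.int64(81), np.int64(125)), (np.int64(442), np.int64(82), np.int64(128)
[... 2459 characters left out ...]
p.int64(43)), (np.int64(447), np.int64(-70), np.int64(0))]
300 [(np.int64(489), np.int64(0), np.int64(18)), (np.int64(480), np.int64(-7), np.int64(17)), (np.int64(470), np.int64(-10), np.int64(19)), (np.int64(460), np.int64(-16), np.int64(19)), (np.int64(450), np.int64(-20), np.int64(20)), (np.int64(431), np.int64(0), np.int64(38)), (np.int64(443), np.int64(-62), np.int64(-1))]
303 [(np.int64(485), np.int64(7), np.int64(18)), (np.int64(476), np.int64(0), np.int64(17)), (np.int64(467), np.int64(-4), np.int64(17)), (np.int64(457), np.int64(-8), np.int64(18)), (np.int64(447), np.int64(-11), np.int64(20)), (np.int64(431), np.int64(-1), np.int64(31)), (np.int64(439), np.int64(-52), np.int64(-1))]
```

View pics/c3.png

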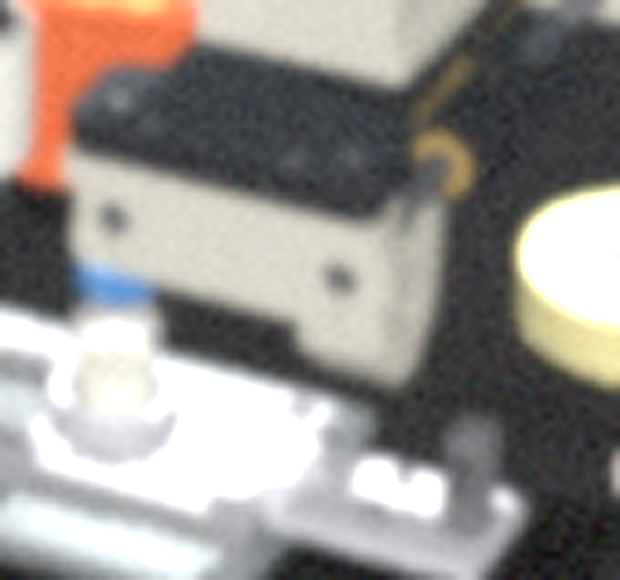

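The camera puts the fingertips at z≈0.06, while the TCP report says 0.033. The fingers went over the knob without force, so the real tip is about 27 mm higher than reported. I'll back off, go lower while watching the force, and push again.

Emit:
arm_command --fingers '[1,1,1,1,1,1,1,1]' --travel '[[-0.02,0,0],[-0.04,0,0],[-0.06,0,0],[-0.06,0,0],[-0.06,0,0.01],[-0.06,0,0.02],[-0.06,0,0.027],[-0.06,0,0.027]]' --dr '[[0,0,0],[0,0,0],[0,0,0],[0,0,0],[0,0,0],[0,0,0],[0,0,0],[0,0,0]]'

```text
time: 4.13
tool_pos: [0.3997, -0.0075, 0.0048]
tool_rot: [-3.141, 0.002, 0.033]
contact_force: [0.1, 0.3, -0.0]
opening: 0.0003
grip_force: 0.0
```

Run:
```python
from h import *
o=observe(); print(o['tool_pos'],o['contact_force'],o['opening'])
c=snap('side','s3'); H,W=c['z_map'].shape
v,u=np.mgrid[:H,:W]; z=c['z_map']; X=np.stack([(u-c['cx'])/c['fx']*z,(v-c['cy'])/c['fy']*z,z],-1)-c['t']; X=X@c['R']
x,y=o['tool_pos'][:2]
m=(z>0)&(abs(X[...,0]-x)<.016)&(abs(X[...,1]-y)<.025)&(X[...,2]>.012)&(X[...,2]<.12)
for lo in np.arange(.01,.12,.01):
    q=X[m&(X[...,2]>=lo)&(X[...,2]<lo+.01)]
    if len(q): print(round(lo,3),len(q),q.min(0).round(3),q.max(0).round(3))
```

```text
[ 0.3996986  -0.00749982  0.00475325] [ 0.06346573  0.3397597  -0.01566079] 0.00034100163012741895
0.02 3 [ 0.391 -0.011  0.027] [ 0.401 -0.002  0.03 ]
0.03 27 [ 0.389 -0.017  0.03 ] [0.411 0.008 0.04 ]
0.04 31 [ 0.388 -0.022  0.041] [0.41  0.012 0.048]
0.05 9 [ 0.389 -0.026  0.05 ] [ 0.391 -0.015  0.06 ]
0.06 1 [ 0.389 -0.02   0.06 ] [ 0.389 -0.02   0.06 ]
```

The real tip is about 25 mm above the reported z, and x and y agree. Tip height is now about 0.03, so I'll push.

Emit:
arm_command --fingers '[1,1,1,1,1,1,1,1]' --travel '[[0.006,0,0],[0.012,0,0],[0.015,0,0],[0.018,0,0],[0.021,0,0],[0.025,0,0],[0.029,0,0],[0.033,0,0]]' --dr '[[0,0,0],[0,0,0],[0,0,0],[0,0,0],[0,0,0],[0,0,0],[0,0,0],[0,0,0]]'

```text
time: 4.85
tool_pos: [0.4333, -0.0064, 0.0057]
tool_rot: [-3.142, 0.0, 0.033]
contact_force: [-2.2, 1.5, 2.4]
opening: 0.0007
grip_force: 1.0
```

Emit:
arm_command --fingers '[1,1,1,1,1,1,1,1]' --travel '[[0.004,0,0],[0.008,0,0],[0.012,0,0],[0.016,0,0],[0.02,0,0],[0.022,0,0],[0.024,0,0],[0.026,0,0]]' --dr '[[0,0,0],[0,0,0],[0,0,0],[0,0,0],[0,0,0],[0,0,0],[0,0,0],[0,0,0]]'

```text
time: 5.52
tool_pos: [0.4592, -0.0056, 0.0056]
tool_rot: [3.142, 0.0, 0.033]
contact_force: [-2.7, 1.5, 0.1]
opening: 0.0005
grip_force: 0.9
```

Contact, with about 2 N of drag. I'll go on slowly until the stop.

Emit:
arm_command --fingers '[1,1,1,1,1]' --travel '[[0.001,0,0],[0.002,0,0],[0.003,0,0],[0.0035,0,0],[0.0035,0,0]]' --dr '[[0,0,0],[0,0,0],[0,0,0],[0,0,0],[0,0,0]]'

```text
time: 5.93
tool_pos: [0.4607, -0.0055, 0.0056]
tool_rot: [-3.141, 0.004, 0.033]
contact_force: [-8.3, -0.5, 4.2]
opening: 0.0004
grip_force: 3.6
```

Emit:
arm_command --fingers '[1,1,1]' --travel '[[0.001,0,0],[0.0015,0,0],[0.0015,0,0]]' --dr '[[0,0,0],[0,0,0],[0,0,0]]'

```text
time: 6.18
tool_pos: [0.4607, -0.0055, 0.0054]
tool_rot: [-3.141, 0.007, 0.034]
contact_force: [-12.7, -2.9, 8.0]
opening: 0.0004
grip_force: 5.9
```

Run:
```python
from h import *
c=snap('side','s4'); print(observe()['contact_force'],observe()['tool_pos'])
cv2.imwrite('pics/c4.png',cv2.resize(c['color'][180:320,270:430],(680,595),interpolation=cv2.INTER_CUBIC))
print([proj(c,(.573,-.0013,z)) for z in(.018,.065)])
```

```text
[-12.45392616  -1.07967416   8.02947673] [ 0.46068612 -0.00547979  0.00544544]
[(np.float64(338.1621398925268), np.float64(287.5822163909295)), (np.float64(338.18008975022383), np.float64(266.1677525885097))]
```

View pics/c4.png

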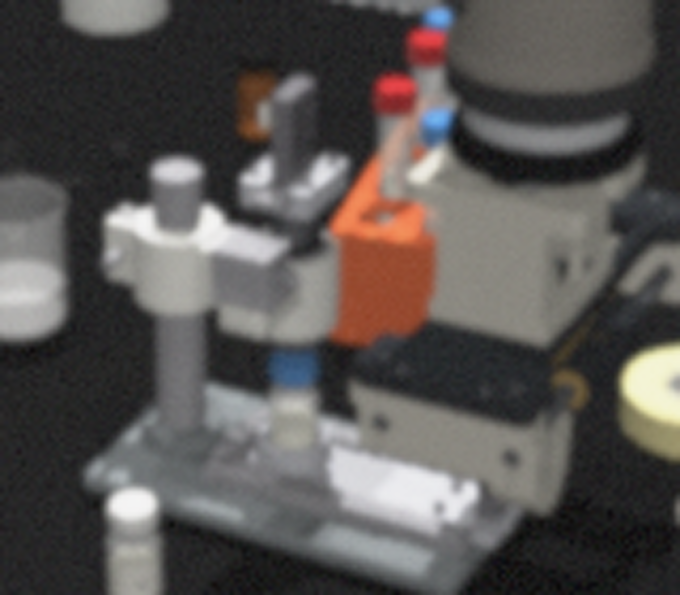

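The vial stands under the housing, with its blue cap at (293,365) in the crop, and the carriage is on its stop. Next I'll back off, rise, and compute the grip's centre from the first images.

Emit:
arm_command --fingers '[1,1,1,0,-0.2,-0.2,-0.2,-0.2]' --travel '[[-0.01,0,0],[-0.03,0,0],[-0.03,0,-0.04],[-0.03,0,-0.08],[-0.03,0,-0.12],[-0.03,0,-0.16],[-0.03,0,-0.19],[-0.03,0,-0.22]]' --dr '[[0,0,0],[0,0,0],[0,0,0],[0,0,0],[0,0,0],[0,0,0],[0,0,0],[0,0,0]]'

```text
time: 6.9
tool_pos: [0.4347, -0.0067, 0.2284]
tool_rot: [3.141, -0.004, 0.033]
contact_force: [0.7, -0.4, 0.4]
opening: 0.029
grip_force: 0.0
```

Run:
```python
from h import *
o=observe(); print(o['tool_pos'],o['tool_rot'],o['opening'],o['contact_force'])
for f in('top0','side0','s4'):
    c=load(f); H,W=c['z_map'].shape
    v,u=np.mgrid[:H,:W]; z=c['z_map']; X=np.stack([(u-c['cx'])/c['fx']*z,(v-c['cy'])/c['fy']*z,z],-1)-c['t']; X=X@c['R']
    m=(z>0)&(abs(X[...,0]-.572)<.03)&(abs(X[...,1])<.035)
    for lo,hi in((.148,.165),(.165,.18),(.18,.195),(.195,.215)):
        q=X[m&(X[...,2]>=lo)&(X[...,2]<hi)]
        if len(q): print(f,lo,len(q),np.percentile(q,[5,50,95],axis=0).round(4).tolist())
```

```text
[ 0.43474914 -0.00669326  0.22841629] [ 3.14051554 -0.00374553  0.03300054] 0.029032850748985595 [ 0.69786008 -0.42446018  0.41415071]
top0 0.148 291 [[0.5584, -0.0174, 0.1553], [0.5685, 0.0024, 0.1617], [0.5886, 0.0219, 0.1645]]
top0 0.165 60 [[0.5594, -0.014, 0.1653], [0.5688, 0.0022, 0.1666], [0.5878, 0.0124, 0.1793]]
top0 0.18 24 [[0.5684, -0.0103, 0.1816], [0.5691, -0.0003, 0.1873], [0.5698, 0.0112, 0.1945]]
top0 0.195 106 [[0.5686, -0.0101, 0.197], [0.5732, 0.0008, 0.2005], [0.5779, 0.0103, 0.2034]]
side0 0.148 255 [[0.5564, -0.0145, 0.1498], [0.566, 0.011, 0.1585], [0.5847, 0.0223, 0.1635]]
side0 0.165 81 [[0.566, -0.0085, 0.1657], [0.5685, 0.0083, 0.1727], [0.5747, 0.0119, 0.1795]]
side0 0.18 77 [[0.5666, -0.009, 0.1809], [0.5682, 0.0081, 0.1882], [0.5749, 0.0125, 0.1945]]
side0 0.195 46 [[0.5669, -0.0108, 0.1953], [0.5702, 0.0024, 0.198], [0.5755, 0.0117, 0.1994]]
s4 0.148 261 [[0.5562, -0.0142, 0.1501], [0.566, 0.0101, 0.1583], [0.5846, 0.022, 0.1633]]
s4 0.165 76 [[0.5666, -0.0104, 0.1656], [0.5686, 0.0081, 0.1726], [0.5748, 0.0115, 0.1789]]
s4 0.18 81 [[0.5665, -0.0088, 0.1813], [0.5682, 0.0074, 0.1871], [0.5754, 0.0121, 0.1943]]
s4 0.195 46 [[0.5672, -0.0109, 0.1951], [0.5705, 0.0029, 0.1977], [0.5762, 0.0112, 0.1994]]
```

Emit:
arm_command --fingers '[-0.2,-0.2,-0.2,-0.2,-0.2,-0.2,-0.2,-0.2]' --travel '[[0.03,0,0],[0.06,-0.001,0],[0.09,-0.002,0],[0.12,-0.0026,0],[0.138,-0.0026,0],[0.138,-0.0026,0.015],[0.138,-0.0026,0.03],[0.138,-0.0026,0.03]]' --dr '[[0,0,0],[0,0,0],[0,0,0],[0,0,0],[0,0,0],[0,0,0],[0,0,0],[0,0,0]]'

```text
time: 7.57
tool_pos: [0.571, 0.0007, 0.1927]
tool_rot: [-3.141, 0.004, 0.033]
contact_force: [0.1, -0.2, -1.1]
opening: 0.0549
grip_force: 0.0
```

Run:
```python
from h import *
c=snap('side','s5'); o=observe(); print(o['tool_pos'],o['tool_rot'],o['opening'])
H,W=c['z_map'].shape
v,u=np.mgrid[:H,:W]; z=c['z_map']; X=np.stack([(u-c['cx'])/c['fx']*z,(v-c['cy'])/c['fy']*z,z],-1)-c['t']; X=X@c['R']
x,y=o['tool_pos'][:2]
m=(z>0)&(abs(X[...,0]-x)<.016)&(abs(X[...,1]-y)<.06)
for lo in np.arange(.18,.27,.01):
    q=X[m&(X[...,2]>=lo)&(X[...,2]<lo+.01)]
    if len(q): print(round(lo,3),len(q),q.min(0).round(3),q.max(0).round(3))
cv2.imwrite('pics/c5.png',cv2.resize(c['color'][130:310,260:460],(666,600),interpolation=cv2.INTER_CUBIC))
```

```text
[0.57140655 0.00066092 0.19439211] [-3.14137597e+00  2.57162094e-03  3.30064678e-02] 0.054967543062804804
0.18 58 [ 0.566 -0.012  0.18 ] [0.577 0.013 0.19 ]
0.19 70 [ 0.566 -0.013  0.191] [0.577 0.012 0.2  ]
0.2 1 [ 0.574 -0.006  0.2  ] [ 0.574 -0.006  0.2  ]
0.21 30 [ 0.56  -0.03   0.217] [0.582 0.036 0.22 ]
0.22 119 [ 0.559 -0.042  0.22 ] [0.583 0.046 0.23 ]
0.23 167 [ 0.558 -0.045  0.23 ] [0.582 0.048 0.24 ]
0.24 170 [ 0.558 -0.043  0.24 ] [0.583 0.05  0.25 ]
0.25 157 [ 0.558 -0.045  0.25 ] [0.581 0.051 0.26 ]
0.26 89 [ 0.558 -0.044  0.26 ] [0.582 0.05  0.27 ]
0.27 32 [ 0.559 -0.046  0.27 ] [0.566 0.033 0.279]
```

View pics/c5.png

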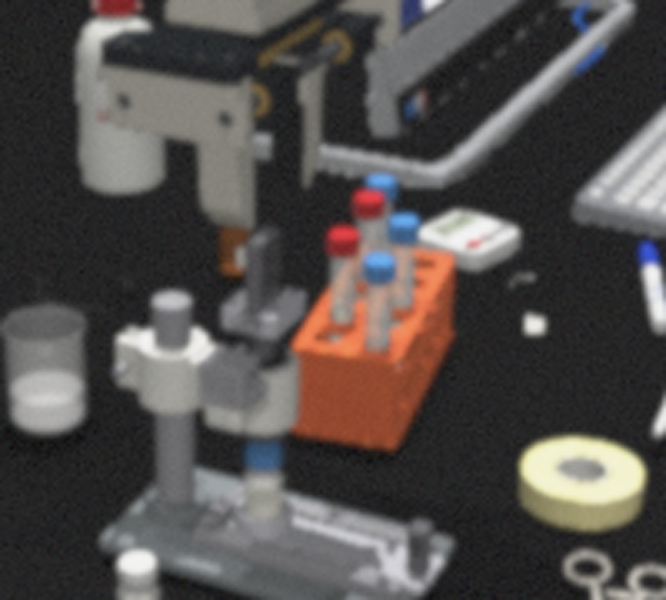

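The fingers straddle the grip (its top is at (263,235) in the crop), and the real tip is again about 24 mm above the reported z. I'll descend 46 mm and then close gently.

Emit:
arm_command --fingers '[-0.2,-0.2,-0.2,-0.2,-0.2]' --travel '[[0.001,0,0.012],[0.001,0,0.024],[0.001,0,0.036],[0.001,0,0.046],[0.001,0,0.046]]' --dr '[[0,0,0],[0,0,0],[0,0,0],[0,0,0],[0,0,0]]'

```text
time: 8.03
tool_pos: [0.5723, 0.0007, 0.1487]
tool_rot: [-3.141, 0.002, 0.033]
contact_force: [-0.2, 0.6, -0.5]
opening: 0.0551
grip_force: 0.0
```

Emit:
arm_command --fingers '[0.2,0.4,0.5,0.55,0.6,0.7,0.8,0.9]' --travel '[[0,0,0],[0,0,0],[0,0,0],[0,0,0],[0,0,0],[0,0,0],[0,0,0],[0,0,0]]' --dr '[[0,0,0],[0,0,0],[0,0,0],[0,0,0],[0,0,0],[0,0,0],[0,0,0],[0,0,0]]' --squeeze 10

```text
time: 8.7
tool_pos: [0.5733, 0.0005, 0.1502]
tool_rot: [3.141, -0.001, 0.033]
contact_force: [0.1, -0.5, 3.4]
opening: 0.0238
grip_force: 10.0
```

Emit:
arm_command --fingers '[1,1,1,1,1,1,1,1]' --travel '[[0,0,0],[0,0,0],[0,0,0.002],[0,0,0.004],[0,0,0.006],[0,0,0.008],[0,0,0.01],[0,0,0.012]]' --dr '[[0,0,0],[0,0,0],[0,0,0],[0,0,0],[0,0,0],[0,0,0],[0,0,0],[0,0,0]]' --squeeze 50

```text
time: 9.37
tool_pos: [0.5734, 0.0002, 0.1391]
tool_rot: [3.14, -0.002, 0.033]
contact_force: [-1.7, -3.3, 10.3]
opening: 0.0235
grip_force: 50.0
```

Emit:
arm_command --fingers '[1,1,1,1,1,1]' --travel '[[0,0,0.001],[0,0,0.002],[0,0,0.003],[0,0,0.004],[0,0,0.004],[0,0,0.004]]' --dr '[[0,0,0],[0,0,0],[0,0,0],[0,0,0],[0,0,0],[0,0,0]]'

```text
time: 9.87
tool_pos: [0.5734, 0.0001, 0.135]
tool_rot: [3.14, -0.002, 0.033]
contact_force: [-2.0, -2.7, 10.7]
opening: 0.0236
grip_force: 50.0
```

Emit:
arm_command --fingers '[1,1,1,1]' --travel '[[0,0,0.001],[0,0,0.002],[0,0,0.002],[0,0,0.002]]' --dr '[[0,0,0],[0,0,0],[0,0,0],[0,0,0]]'

```text
time: 10.2
tool_pos: [0.5734, 0.0001, 0.1332]
tool_rot: [3.14, -0.002, 0.033]
contact_force: [-2.3, -3.2, 11.4]
opening: 0.0238
grip_force: 50.0
```

Emit:
arm_command --fingers '[1,1,1,1]' --travel '[[0,0,0.0005],[0,0,0.001],[0,0,0.001],[0,0,0.001]]' --dr '[[0,0,0],[0,0,0],[0,0,0],[0,0,0]]'

```text
time: 10.53
tool_pos: [0.5735, 0.0001, 0.1324]
tool_rot: [3.14, -0.002, 0.033]
contact_force: [-2.5, -2.4, 12.6]
opening: 0.0232
grip_force: 50.0
```

Emit:
arm_command --fingers '[1,1,1,1]' --travel '[[0,0,0.0005],[0,0,0.001],[0,0,0.001],[0,0,0.001]]' --dr '[[0,0,0],[0,0,0],[0,0,0],[0,0,0]]'

```text
time: 10.87
tool_pos: [0.5735, 0.0001, 0.1314]
tool_rot: [3.14, -0.002, 0.033]
contact_force: [-3.2, -2.5, 12.2]
opening: 0.0235
grip_force: 50.0
```

Emit:
arm_command --fingers '[1,1,1,1]' --travel '[[0,0,0.0005],[0,0,0.001],[0,0,0.001],[0,0,0.001]]' --dr '[[0,0,0],[0,0,0],[0,0,0],[0,0,0]]'

```text
time: 11.2
tool_pos: [0.5735, 0.0004, 0.1305]
tool_rot: [3.141, -0.002, 0.033]
contact_force: [-3.5, -1.9, 14.0]
opening: 0.0233
grip_force: 50.0
```

Emit:
arm_command --fingers '[1,1,1,1]' --travel '[[0,0,0.0005],[0,0,0.0005],[0,0,0.0005],[0,0,0.0005]]' --dr '[[0,0,0],[0,0,0],[0,0,0],[0,0,0]]'

```text
time: 11.53
tool_pos: [0.5735, 0.0005, 0.1303]
tool_rot: [3.141, -0.003, 0.033]
contact_force: [-3.8, -1.4, 15.8]
opening: 0.0234
grip_force: 50.0
```

```bash
python3 -c "
from h import *
o=observe(); print(o['contact_force'],o['tool_pos'])"
```

```text
[-3.8345886  -1.44944302 15.77029302] [5.73498423e-01 5.06833669e-04 1.30307934e-01]
```

Emit:
arm_command --fingers '[1,1,1,1]' --travel '[[0,0,0.0004],[0,0,0.0007],[0,0,0.0007],[0,0,0.0007]]' --dr '[[0,0,0],[0,0,0],[0,0,0],[0,0,0]]'

```text
time: 11.87
tool_pos: [0.5735, 0.0005, 0.1299]
tool_rot: [3.141, -0.003, 0.033]
contact_force: [-3.6, -2.1, 17.3]
opening: 0.0236
grip_force: 50.0
```

Emit:
arm_command --fingers '[1,1,1,1,1,1,1]' --travel '[[0,0,0.0004],[0,0,0.0004],[0,-0.001,0.0004],[0,-0.002,0.0004],[0,-0.003,0.0004],[0,-0.004,0.0004],[0,-0.004,0.0004]]' --dr '[[0,0,0],[0,0,0],[0,0,0],[0,0,0],[0,0,0],[0,0,0],[0,0,0]]'

```text
time: 12.45
tool_pos: [0.5734, 0.0047, 0.1297]
tool_rot: [3.141, -0.003, 0.033]
contact_force: [-5.2, -0.7, 19.0]
opening: 0.0236
grip_force: 50.0
```

Emit:
arm_command --fingers '[1,1,1,1,1]' --travel '[[0,-0.001,0],[0,-0.002,0],[0,-0.003,0],[0,-0.004,0],[0,-0.004,0]]' --dr '[[0,0,0],[0,0,0],[0,0,0],[0,0,0],[0,0,0]]'

```text
time: 12.87
tool_pos: [0.5733, 0.0087, 0.1297]
tool_rot: [3.141, -0.003, 0.033]
contact_force: [-4.6, -1.1, 18.7]
opening: 0.0235
grip_force: 50.0
```

Emit:
arm_command --fingers '[1,1,1,1,1]' --travel '[[0,-0.001,0],[0,-0.002,0],[0,-0.003,0],[0,-0.004,0],[0,-0.004,0]]' --dr '[[0,0,0],[0,0,0],[0,0,0],[0,0,0],[0,0,0]]'

```text
time: 13.28
tool_pos: [0.5731, 0.0127, 0.1297]
tool_rot: [3.141, -0.003, 0.033]
contact_force: [-4.8, -0.5, 18.6]
opening: 0.0236
grip_force: 50.0
```

Emit:
arm_command --fingers '[1,1,1,1,1]' --travel '[[0,-0.001,0],[0,-0.002,0],[0,-0.003,0],[0,-0.0035,0],[0,-0.0035,0]]' --dr '[[0,0,0],[0,0,0],[0,0,0],[0,0,0],[0,0,0]]'

```text
time: 13.7
tool_pos: [0.5731, 0.0134, 0.1298]
tool_rot: [3.136, -0.003, 0.033]
contact_force: [-6.1, -10.7, 17.8]
opening: 0.0236
grip_force: 50.0
```

Emit:
arm_command --fingers '[1,1,1,1]' --travel '[[0,-0.001,0],[0,-0.0015,0],[0,-0.0015,0],[0,-0.0015,0]]' --dr '[[0,0,0],[0,0,0],[0,0,0],[0,0,0]]'

```text
time: 14.03
tool_pos: [0.5732, 0.0135, 0.1298]
tool_rot: [3.134, -0.003, 0.033]
contact_force: [-5.4, -14.6, 18.3]
opening: 0.0233
grip_force: 50.1
```

The keeper has stopped firmly at about 15 N after 13 mm of felt slide; gripping may have moved it the first millimetres. I'll ease off, open, rise and measure.

Emit:
arm_command --fingers '[1,1,1,1,1,1]' --travel '[[0,0.001,0],[0,0.002,0],[0,0.003,-0.0005],[0,0.003,-0.001],[0,0.003,-0.0015],[0,0.003,-0.002]]' --dr '[[0,0,0],[0,0,0],[0,0,0],[0,0,0],[0,0,0],[0,0,0]]'

```text
time: 14.53
tool_pos: [0.573, 0.0132, 0.1306]
tool_rot: [3.139, -0.002, 0.033]
contact_force: [-0.4, -5.1, 7.6]
opening: 0.0234
grip_force: 50.0
```

Emit:
arm_command --fingers '[0.5,0.3,0,-0.2,-0.2,-0.2,-0.2,-0.2]' --travel '[[0,0.001,-0.001],[0,0.001,-0.001],[0,0,-0.001],[0,0,-0.001],[0,0,-0.02],[0,0,-0.04],[0,0,-0.06],[0,0,-0.08]]' --dr '[[0,0,0],[0,0,0],[0,0,0],[0,0,0],[0,0,0],[0,0,0],[0,0,0],[0,0,0]]'

```text
time: 15.2
tool_pos: [0.572, 0.0152, 0.2094]
tool_rot: [-3.141, 0.002, 0.033]
contact_force: [0.5, 0.8, 0.1]
opening: 0.0544
grip_force: 0.0
```

Run:
```python
from h import *
c=snap('side','s6'); o=observe(); print(o['tool_pos'],o['contact_force'],o['opening'])
for f in('s5','s6'):
    c=load(f)
    H,W=c['z_map'].shape
    v,u=np.mgrid[:H,:W]; z=c['z_map']; X=np.stack([(u-c['cx'])/c['fx']*z,(v-c['cy'])/c['fy']*z,z],-1)-c['t']; X=X@c['R']
    top=.2 if f=='s5' else .1805
    m=(z>0)&(abs(X[...,0]-.572)<.012)&(abs(X[...,1]-.005)<.03)&(X[...,2]>top-.03)&(X[...,2]<top+.004)
    q=X[m]; print(f,len(q),np.percentile(q,[2,5,50,95,98],axis=0).round(4).tolist())
    w=q[q[:,2]>top-.006]; print(' top',np.percentile(w,[3,50,97],axis=0).round(4).tolist())
cv2.imwrite('pics/c6.png',cv2.resize(c['color'][180:310,270:420],(692,600),interpolation=cv2.INTER_CUBIC))
```

```text
[0.57406765 0.01497776 0.21383589] [1.06714356 0.03743169 4.37776321] 0.05530593530192408
s5 179 [[0.5662, -0.0109, 0.1708], [0.5666, -0.0101, 0.1713], [0.5687, 0.0058, 0.1864], [0.5753, 0.0117, 0.1989], [0.5766, 0.0121, 0.1995]]
 top [[0.5667, -0.0107, 0.1942], [0.5704, 0.0037, 0.1979], [0.5761, 0.0115, 0.1998]]
s6 178 [[0.5656, 0.0044, 0.1509], [0.566, 0.0059, 0.1521], [0.5684, 0.0204, 0.1673], [0.5749, 0.0271, 0.1792], [0.5765, 0.0279, 0.1794]]
 top [[0.5659, 0.0044, 0.1755], [0.5697, 0.0173, 0.1781], [0.5761, 0.0271, 0.1799]]
```

View pics/c6.png

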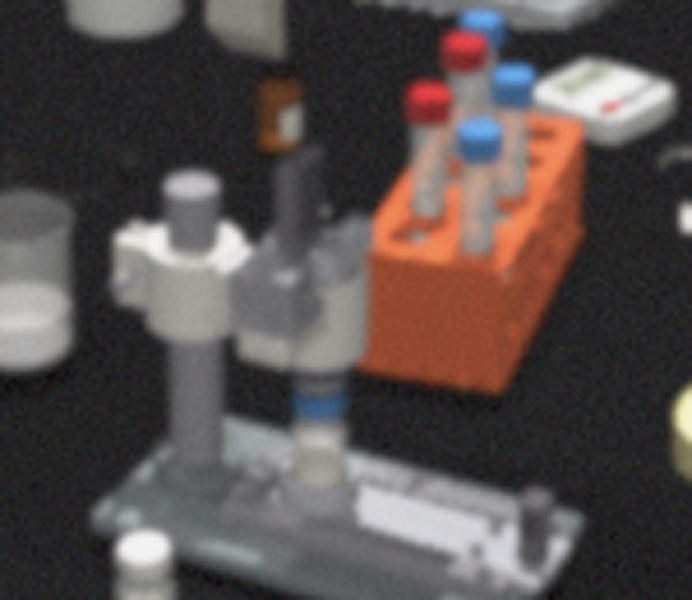

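The picture shows the plunger held down (grip top about 20 mm lower), the grip shifted about 15.4 mm towards the hook, and the vial upright with its blue cap at (320,402) in the crop. The robot is clear.

Emit:
arm_command --fingers '[-0.2,-0.2,-0.2,-0.2]' --travel '[[0,0,-0.02],[0,0,-0.03],[0,0,-0.03],[0,0,-0.03]]' --dr '[[0,0,0],[0,0,0],[0,0,0],[0,0,0]]'

```text
time: 15.58
tool_pos: [0.5725, 0.0149, 0.2387]
tool_rot: [3.142, -0.0, 0.033]
contact_force: [0.6, -0.5, -0.8]
opening: 0.0555
grip_force: 0.0
```

```bash
python3 -c "
from cell import *
print(hand_in())"
```

```text
the job is handed in; nothing more can be done
None
```

I handed the job in at about 15.6 s, but no verdict came back: the carriage is on its stop, the vial upright, the plunger down about 20 mm and staying down with the grip released, the keeper slid about 15 mm to its stop under the hook, push kept to about 19 N, and the robot clear.

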